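Lay the collared shaft in the V-blocks against the sprung stop

ROBOT

A 7-joint arm with a two-finger parallel gripper is mounted at the origin on the work surface. World frame = base frame: x ahead of the robot, y to its left, z up, the work surface at z = 0. Lengths are in m, angles in rad, forces in N, time in s.
With the tool pointing down it reaches from about 0.35 to 0.9 m from the base axis. Payload 8.1 kg.
Tool frame: the origin (TCP) lies on the centre line of the jaws, within the pads' length; the fingertips stand 19 mm ahead of it and the grasp point (between the pads) is the TCP; z points along the fingers, y is the direction in which the jaws open and shut (so a half turn about z gives the same grasp; the last joint's range is limited). The gripper opens to 92 mm and grips with 3 to 60 N. Pads are 19 mm wide; open, the fingers measure 130 mm over their backs; the gripper's body (75 mm by 190 mm) begins 47 mm behind the grasp point.
Start: joints at [-0.103, 0.434, 0.025, 1.573, -0.012, 1.134, -0.075], TCP at [0.625, -0, 0.246] pointing down, gripper open.
Joint ranges: [-2.62, 2.62], [-0.44, 2.09], [-1.27, 1.32], [0.08, 2.57], [-1.32, 4.46], [0.12, 2], [-2.74, 2.74]. Speed limits (rad/s): [2.22, 2.22, 3.01, 3.01, 3.14, 3.14, 3.14].

INTERFACE

Orientations are given as a rotation vector (axis times angle).
In Python, from cell import monitor, imaging, workorder, outline_of gives the robot as it stands.
- The arm moves only by the tool move_arm, never from a script. Its argument "series" is a list of rows, each a list of 6 numbers: the shift along the world's x, y, z in cm, then the turn, a rotation vector about the world's x, y, z in degrees. A call has 1 to 8 rows; each row shifts and turns the commanded pose from where the row before left it; what a row does not reach is not made up. A row lasts 1/10 s, in which the tool goes at most 50 mm and 8.59 degrees, less where a joint would pass 70% of its speed; a pose out of reach is approached as far as the arm can. A call with a gripper value outside its range is refused whole. "grip" is the opening, from 0 (shut) to 1 (fully open), set as the call begins (left out, the last holds). The fingers move at their own pace and stop on an object; "force" is the grip in N (left out, the last holds). Time passes only in rows, so rows that do not move let the fingers close. It gives the time, the measured TCP pose, the force and the opening at its end, in the units of the state.
- monitor.observe(): the state, without advancing time (a new reading comes with each control period).
- imaging.get_image(name): name is "scene" or "side" or "wrist"; returns a dict with "color" (420x560x3 uint8, red, green, blue), "fx", "fy", "cx", "cy" (pixels), "dist_coeffs" ([k1, k2, p1, p2, k3] as OpenCV has them; the pictures are not rectified), "rvec" (rotation vector, rad) and "tvec" (3), from world to camera coordinates, as OpenCV has them; the wrist camera has in their place "mount" (4x4, takes a point from camera to tool coordinates, whose origin is the TCP and whose axes are the flange's). Camera axes: x right, y down, z forward; pixel columns grow to the right and rows downward; lengths in m; the calibration is good to about 2 mm. A picture is of the moment at which its call begins: read the wrist's pose just before it. There is no depth.
- workorder.sign_off(): hands the job in, once; it reports no verdict.
Trained networks look in the newest picture that a camera, given by its name, has taken for a name from the list of things; names that differ only in an ending like _2 or _b are one class to them, and where a whole thing is asked for, a point or a joint stands for the part that bears it (a point fixed in the world has none). Each returns a list of dicts, best first, with "p" (0 to 1); they miss things now and then, are a little off and sometimes report something else, mostly with a low value. They report only what shows in the picture. A call takes as long as a camera call. They do not tell look-alikes from the thing itself.
- outline_of(camera, thing): "mask" (420x560 bool, what is visible of it) and "rect" ([left, top, width, height] in pixels, round what is visible of it).
The state is a dict: "clock": time; "joints": joint angles; "dq": joint speeds; "joint_efforts": joint torques, N m; "position": TCP position; "ee_rot": TCP orientation; "force": force on the tool from outside, world axes, zero at the start; "ft_torque": the same for the moment, N m; "width": opening from 0.0 (shut) to 1.0 (fully open).
Only numpy, scipy, OpenCV 4.12 (cv2) and the standard library are available. Lean on these libraries where they do the work, as an engineer would, in place of code of your own. Each camera call takes 0.05 s, during which the arm holds its last target. There are 200 camera calls.

TASK

Pick up the round shaft that has a collar (not the plain bar), lay it on its side in the two V-blocks with its collar in the gap between them and its collared end towards the end stop, and push it along the Vs until it has pressed the stop's spring plunger fully home, firmly but gently. Let go and leave it lying fully down in both Vs and still touching the plunger; do not drop it, bang it down or let it fall on the bench, and leave the other things where they are.

Things in the scene. Friction and masses are not known exactly. Their poses are not given: they have to be found in the camera images.
- shaft: round shaft of grey plastic standing on its collared end: 32 mm diameter, 160 mm long, with a collar 56 mm in diameter and 20 mm thick, from 40 to 60 mm above the foot; 0.18 to 0.30 kg, centre of mass 74 mm from the foot. Origin: centre of the foot's end face (the lower end as it stands); z runs along the shaft towards the far end. Its yaw means nothing
- shaft_mid (a point): point on the shaft's axis, 80 mm from its foot. Lying in the Vs the shaft takes 1 to 4 N to slide along, so a firm but gentle push on it, enough to bottom the plunger, is 9 to 15 N in all
- cradle: fixed steel cradle: base plate 80 x 12 mm, x = -72 to 98, with two V-blocks 56 mm wide in line along x, opening upwards (90 degrees, edges 70 mm high): from x = -4 to 20 and 75 to 93 mm, only the plate between them. Origin: on the bench; x level along the Vs, away from the end stop; z up. The shaft lying fully down has its axis at y = 0, z = 70 mm, its far end 51 to 73 mm past the second block
- stop: fixed end stop: upright plate 36 wide, 12 thick, 82 mm tall, its face at x = -17 to -14 mm of the cradle; through it a screw with a 12 mm brass plunger sticks out, by an amount set anew each time (4 to 20 mm, not in the pose: feel for it). The plunger yields 3 mm to about 2 N, then is rigid. Origin: face's lower edge, 12 mm above the bench; x out along the Vs, z up; plunger axis at z = 58 mm
- bar: plain bar of the same grey plastic, without collar, 32 mm in diameter, 105 mm tall, standing; leave alone. Origin: centre of its underside
- bin: open green plastic bin, 110 x 150 x 60 mm; leave alone. Origin: centre of its underside
- oil: small white plastic bottle, 48 mm in diameter, 120 mm tall, standing; leave alone. Origin: centre of its underside
- wrench: steel wrench lying on the bench; leave alone. Origin: under its middle
There are look-alikes about, which are no part of the job. What is shaped like the cradle but yellow is not meant.

How it is judged:
By the outcome, as a careful person would: the job done as asked, in the order asked, and still so for the second after the job is handed in, with the robot touching nothing.
It also fails if it takes over 51 s, if anything falls off the work surface, if the arm or the gripper's body presses on something with over 40 N, if the wrist force passes 120 N, or if a joint passes its speed limit or range.

## Working session

There is one attempt and no reset: what is moved stays moved. The work goes in short steps, Python scripts to look and compute and a tool call to move; the robot and the scene stay as the last step left them, time stands still between calls to the robot, and variables do not carry over. Pictures are saved under pics/ and viewed, about 8 in all and at most 12, crops included, and the job is handed in when it is done.

Besides the shell and the picture viewer there is one more tool, called after "Request:" as a command line: name --pt "numbers of a row" for each row, then --argument value for the rest. move_arm: Moves the arm, as the interface text tells. Its arguments: {"type":"object","properties":{"series":{"type":"array"},"grip":{"type":"number"},"force":{"type":"number"}},"required":["series"]}

```bash
ls; mkdir -p pics; cat > h.py <<'E'
import numpy as np,cv2
from cell import monitor,imaging,workorder,outline_of
def K(i): return np.array([[i['fx'],0,i['cx']],[0,i['fy'],i['cy']],[0,0,1.]])
def ext(i,s=None):
    if 'rvec' in i: return np.array(i['rvec'],float),np.array(i['tvec'],float)
    T=np.eye(4);T[:3,:3]=cv2.Rodrigues(np.array(s['ee_rot'],float))[0];T[:3,3]=s['position']
    W=np.linalg.inv(T@np.array(i['mount']));return cv2.Rodrigues(W[:3,:3])[0].ravel(),W[:3,3]
def proj(i,P,s=None):
    r,t=ext(i,s);return cv2.projectPoints(np.array(P,float).reshape(-1,1,3),r,t,K(i),np.array(i['dist_coeffs'],float))[0][:,0]
def ray(i,uv,s=None):
    r,t=ext(i,s);R=cv2.Rodrigues(r)[0]
    p=cv2.undistortPoints(np.array(uv,float).reshape(-1,1,2),K(i),np.array(i['dist_coeffs'],float))[:,0]
    return -R.T@t,np.c_[p,np.ones(len(p))]@R
def onz(i,uv,z,s=None):
    c,d=ray(i,uv,s);return c+d*((z-c[2])/d[:,2])[:,None]
def save(i,n): cv2.imwrite('pics/'+n,i['color'][:,:,::-1])
E
python3 - <<'E'
from h import *
import pickle
D={}
for c in ['scene','side']:
    i=imaging.get_image(c);save(i,c+'0.png');D[c]=i
    for t in ['shaft','cradle','stop','bar','bin','oil','wrench']:
        for o in outline_of(c,t)[:3]: print(c,t,round(o['p'],2),o['rect'])
    r,t=ext(i);print(c,-cv2.Rodrigues(r)[0].T@t)
pickle.dump(D,open('d0.pkl','wb'))
print(monitor.observe())
E
```

```text
pics
scene shaft 0.95 [223.5, 149.9, 17.0, 41.9]
scene cradle 0.91 [354.0, 176.5, 64.9, 46.7]
scene cradle 0.86 [312.3, 211.9, 79.8, 47.1]
scene cradle 0.57 [224.7, 153.4, 15.7, 33.9]
scene stop 0.85 [362.2, 210.0, 21.4, 40.6]
scene bar 0.95 [157.6, 175.1, 20.3, 38.8]
scene bin 0.66 [171.5, 243.3, 90.4, 80.2]
scene oil 0.59 [292.9, 249.5, 23.6, 51.7]
scene wrench 0.66 [335.5, 291.6, 89.3, 40.9]
scene [1.33018437 0.3366236  0.69085846]
side shaft 0.64 [255.2, 230.6, 31.5, 80.5]
side cradle 0.93 [113.7, 189.4, 63.8, 55.0]
side cradle 0.87 [186.2, 174.9, 61.8, 47.7]
side stop 0.58 [198.6, 161.7, 16.4, 35.5]
side bar 0.93 [357.8, 252.7, 23.0, 52.3]
side bin 0.84 [313.0, 172.1, 70.1, 55.9]
side oil 0.75 [279.5, 151.6, 15.0, 45.6]
side wrench 0.61 [238.6, 159.3, 29.5, 25.6]
side wrench 0.25 [256.0, 232.6, 31.2, 78.1]
side [ 0.09573205 -0.62319348  0.55754436]
{'clock': 0.8, 'joints': array([-0.10263078,  0.43446909,  0.02498374,  1.5732279 , -0.01158336,
        1.13397599, -0.07512562]), 'dq': array([ 0.00018467,  0.00095902, -0.00140826, -0.00107524,  0.00028268,
        0.00057056,  0.00088397]), 'joint_efforts': array([-6.80269914e-04, -6.67617559e+01,  9.83227082e-01, -3.14803576e+01,
       -6.07375056e-02,  3.22544435e-02, -1.75248437e-05]), 'position': array([ 6.25006759e-01, -3.88091773e-06,  2.45750058e-01]), 'ee_rot': array([2.22146589e+00, 2.22133652e+00, 5.70073717e-05]), 'force': array([ 0.39011676,  0.151875  , -0.21335692]), 'ft_torque': array([-0.00189552,  0.02237438,  0.01434708]), 'width': 1.0002727655381523}
```

```bash
python3 - <<'E'
from h import *
a=cv2.imread('pics/scene0.png')[135:345,145:435];cv2.imwrite('pics/s1.png',cv2.resize(a,None,fx=2.75,fy=2.75,interpolation=cv2.INTER_CUBIC))
a=cv2.imread('pics/side0.png')[130:330,100:390];cv2.imwrite('pics/s2.png',cv2.resize(a,None,fx=2.75,fy=2.75,interpolation=cv2.INTER_CUBIC))
E
```

```text
(no output)
```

View pics/s1.png

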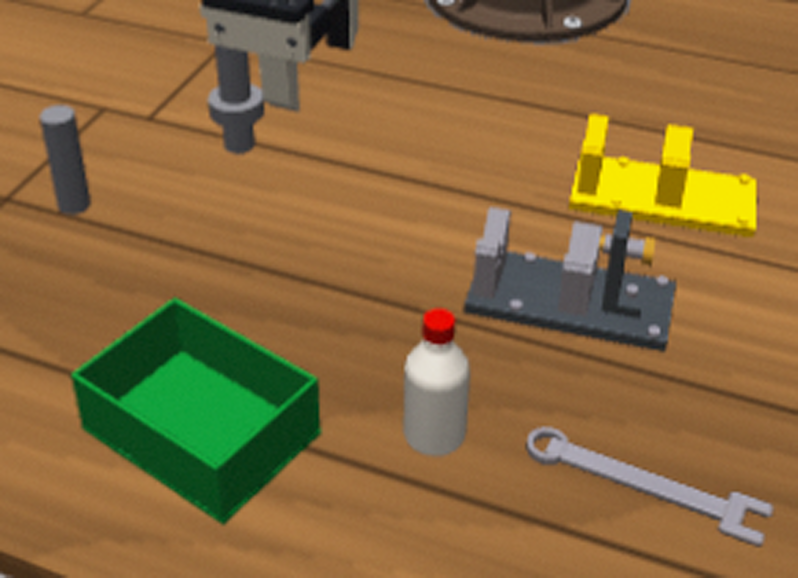

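View pics/s2.png

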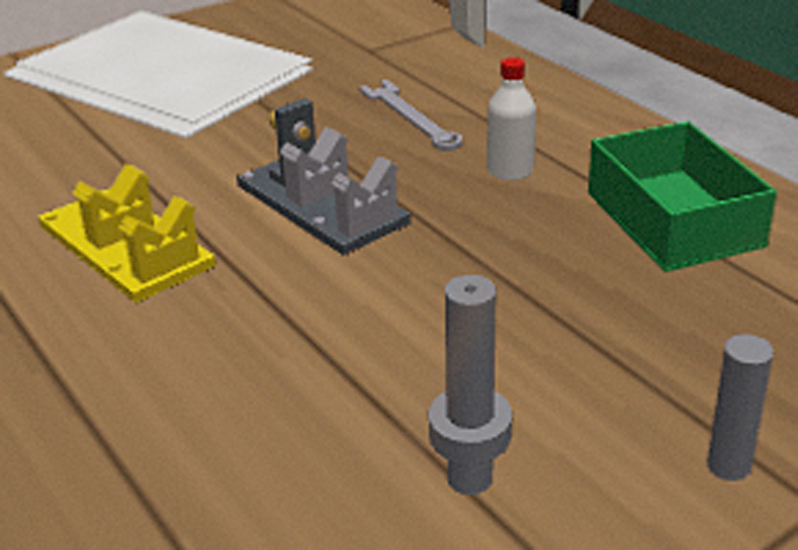

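The scene picture shows the steel cradle at about (352,235), with its stop towards +y. The yellow look-alike is at (386,200), the collared shaft at (231,170) and the plain bar at (168,194). In the side picture the shaft, with its collar visible, is at (271,270) and the bar at (369,278). The collar identifies the shaft, and the grey colour identifies the cradle. This view is already enlarged, so it confirms both. Next I fit their poses.

```bash
cat > fit.py <<'E'
from h import *
import pickle
from scipy.optimize import least_squares
D=pickle.load(open('d0.pkl','rb'));S,V=D['scene'],D['side']
c1=lambda p:np.array(p)/2.75+[145,135]
c2=lambda p:np.array(p)/2.75+[100,130]
# shaft: top centre, foot centre, collar-top extents
def ring(x,y,r,z,n=60):
    a=np.linspace(0,2*np.pi,n);return np.c_[x+r*np.cos(a),y+r*np.sin(a),0*a+z]
def bb(i,x,y): 
    p=np.vstack([proj(i,ring(x,y,r,z)) for r,z in [(.016,0),(.016,.16),(.028,.04),(.028,.06)]]);return np.r_[p.min(0),p.max(0)]
m=c2([[429,276],[512,493]]).ravel()
f=least_squares(lambda q:bb(V,*q)-m,[.4,-.2]);print('shaft side',f.x,f.fun)
m1=c1([[208,0],[263,152]]).ravel()
f=least_squares(lambda q:np.r_[bb(V,*q)-m,(bb(S,*q)-m1)[[0,2,3]]],f.x);print('shaft',f.x,f.fun)
# cradle
def W(q,P):
    P=np.array(P,float)/1000;c,s=np.cos(q[2]),np.sin(q[2])
    return np.c_[q[0]+c*P[:,0]-s*P[:,1],q[1]+s*P[:,0]+c*P[:,1],P[:,2]]
# scene: cradle -x is image right; 
PS=[[-72,-40,12],[-72,40,12],[98,40,12]]; 
obs={}
for sg in (1,):
    # near camera (+world x) corners
    A=[([-72,40,12],c1([665,341])),([-72,-40,12],c1([676,281])),([98,40,12],c1([468,306])),([-72,40,0],c1([665,349]))]
    B=[([-72,-40,12],c2([238,182])),([98,-40,12],c2([345,243])),([98,40,12],c2([409,210])),([98,-40,0],c2([345,251]))]
    def res(q): return np.r_[(proj(S,W(q,[a for a,_ in A]))-[b for _,b in A]).ravel(),(proj(V,W(q,[a for a,_ in B]))-[b for _,b in B]).ravel()]
    f=least_squares(res,[.6,.15,-1.6]);print('cradle',f.x,np.degrees(f.x[2]),f.fun.round(1))
def bottle(i,u,z): return onz(i,u,z)[0][:2]
print('oil',bottle(S,c1([436,440]),0),'bar',bottle(S,c1([74,205]),0),'wr',onz(S,c1([[546,445],[745,515]]),0)[:,:2],'bin',onz(S,c1([[175,300],[75,375],[222,466],[318,378]]),.06)[:,:2],'yel',onz(S,c1([[572,200],[752,227]]),.01)[:,:2])
E
python3 fit.py
cat > kin.py <<'E'
import numpy as np
# xArm7 guess
def dh(t,d,al,a):  # modified DH
    ct,st,ca,sa=np.cos(t),np.sin(t),np.cos(al),np.sin(al)
    return np.array([[ct,-st,0,a],[st*ca,ct*ca,-sa,-d*sa],[st*sa,ct*sa,ca,d*ca],[0,0,0,1]])
h=np.pi/2
P=[(.267,0,0),(0,-h,0),(.293,h,0),(0,h,.0525),(.3425,h,.0775),(0,h,0),(.097,-h,.076)]
def fk(q):
    T=np.eye(4)
    for t,(d,al,a) in zip(q,P): T=T@dh(t,d,al,a)
    return T
if __name__=='__main__':
    print(fk([-0.103,0.434,0.025,1.573,-0.012,1.134,-0.075]).round(3))
E
python3 kin.py
```

```text
shaft side [ 0.43781988 -0.17837304] [-0.32850644 -0.89676238  0.33451101  0.72474546]
shaft [ 0.4375286  -0.17866763] [-0.36445069 -0.76076577  0.31314311  0.88658284 -0.33217459  0.41371341
  0.53357491]
cradle [ 0.54574288  0.21199576 -1.44826297] -82.97935596813332 [ 1.3 -0.  -0.3 -0.6 -1.3 -0.5  0.5  0.9 -1.2 -2.2 -0.1  0.2  1.   0.3
  0.2  1.4]
oil [0.73909111 0.14555107] bar [ 0.59013637 -0.27965604] wr [[0.71219094 0.22428891]
 [0.72223627 0.37342632]] bin [[ 0.73099825 -0.07989698]
 [ 0.83270326 -0.10703627]
 [ 0.86813121  0.03521022]
 [ 0.76669516  0.0613313 ]] yel [[0.41565918 0.16569611]
 [0.39413325 0.32954883]]
[[ 1.    -0.     0.005  0.589]
 [-0.    -1.    -0.001 -0.049]
 [ 0.005  0.001 -1.     0.341]
 [ 0.     0.     0.     1.   ]]
```

Request:
move_arm --pt "-3.1 -1.6 -0.4 -7.5 0 0" --pt "-3.1 -1.6 -0.4 -7.5 0 0" --pt "-3.1 -1.6 -0.4 -7.5 0 0" --pt "-3.1 -1.6 -0.4 -7.5 0 0" --pt "-3.1 -1.6 -0.4 -7.5 0 0" --pt "-3.2 -1.4 -0.4 -7.5 0 0" --pt "0 0 0 0 0 0" --grip 1

```text
clock: 1.5
position: [0.4339, -0.0938, 0.2202]
ee_rot: [1.752, 1.763, -0.738]
force: [-0.2, 1.2, 0.1]
width: 1.0
```

```bash
python3 - <<'E'
from h import *
s=monitor.observe();i=imaging.get_image('wrist');save(i,'w1.png')
print(s['clock'],s['position'],np.degrees(s['ee_rot']),s['joints'])
R=cv2.Rodrigues(s['ee_rot'])[0];print(R.round(3))
print('pred axis',proj(i,[[.4375,-.1787,.16],[.4375,-.1787,.06],[.4375,-.1787,.0]],s))
for t in ['shaft']:
    for o in outline_of('wrist',t)[:3]: print(t,o['p'],o['rect'])
E
```

```text
1.5 [ 0.43394006 -0.09375322  0.22020694] [100.36701273 101.00919426 -42.3069851 ] [-0.59247481  0.34129968  0.16552033  2.1223318   0.71251723  1.17930195
 -0.87104542]
[[-0.007  1.    -0.002]
 [ 0.703  0.004 -0.711]
 [-0.711 -0.006 -0.703]]
pred axis [[286.58945788 235.63819968]
 [286.55955187 123.57452753]
 [286.53173223  71.750671  ]]
shaft 0.86 [253.3, 57.3, 68.2, 187.9]
```

View pics/w1.png

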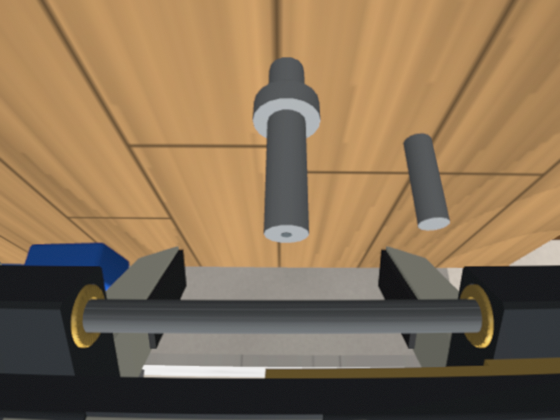

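The wrist picture shows the collared shaft centred, with its top at (286,236) where the prediction put it. The bar is off to the right at (428,180). Moving in.

Request:
move_arm --pt "0.1 -2.0 -2.0 0 0 0" --pt "0.1 -2.0 -2.0 0 0 0" --pt "0.1 -2.0 -2.0 0 0 0" --pt "0 -1.5 -1.4 0 0 0" --pt "0 -1.0 -0.9 0 0 0" --pt "0 0 0 0 0 0"

```text
clock: 2.2
position: [0.4415, -0.1808, 0.1386]
ee_rot: [1.764, 1.757, -0.73]
force: [0.2, 0.2, 1.4]
width: 0.999
```

Request:
move_arm --pt "0 0 0 0 0 0" --pt "0 0 0 0 0 0" --pt "0 0 0 0 0 0" --pt "0 0 0 0 0 0" --pt "0 0 0 0 0 0" --pt "0 0 0 0 0 0" --grip 0.2 --force 55

```text
clock: 2.8
position: [0.4411, -0.1788, 0.1388]
ee_rot: [1.76, 1.76, -0.728]
force: [0.3, -0.3, -0.7]
width: 0.529
```

Request:
move_arm --pt "-0.3 0 0 0 0 0" --pt "0 0 0 0 0 0" --pt "0 0 0 0 0 0" --pt "0 0 0 0 0 0" --pt "0 0 0 0 0 0" --pt "0 0 0 0 0 0"

```text
clock: 3.4
position: [0.4378, -0.1791, 0.1387]
ee_rot: [1.76, 1.76, -0.729]
force: [-2.2, 0.2, 1.3]
width: 0.343
```

Request:
move_arm --pt "0 0 0 0 0 0" --pt "0 0 0.5 0 0 0" --pt "0 0 1.5 0 0 0" --pt "0 0 2.5 0 0 0" --pt "0 0 2.5 4 0 0" --pt "0.2 0.5 2 6 0 0" --pt "0.4 1 1 6 0 0" --pt "0.5 1 1 6 0 0"

```text
clock: 4.2
position: [0.4494, -0.1534, 0.2504]
ee_rot: [2.002, 2.003, -0.399]
force: [-0.1, 0.5, -2.7]
width: 0.338
```

Request:
move_arm --pt "1 1 0 7 0 0" --pt "1 1 0 7 0 0" --pt "1 1 0 7 0 0" --pt "1 1 0 7 0 0" --pt "1 1 0 7 0 0" --pt "1 1 0 7 0 0" --pt "1 1 0 7 0 0" --pt "0 0 0 0 0 0"

```text
clock: 5.0
position: [0.5191, -0.0864, 0.2474]
ee_rot: [-1.972, -1.964, -0.455]
force: [-0.7, -1.0, -2.3]
width: 0.336
```

```bash
python3 - <<'E'
from h import *
s=monitor.observe();i=imaging.get_image('side');save(i,'v3.png')
print(s['clock'],s['position'],s['joints'],s['force'],s['ft_torque'],s['width'])
R=cv2.Rodrigues(s['ee_rot'])[0];print(R.round(3))
a=i['color'][60:330,100:460,::-1];cv2.imwrite('pics/v3c.png',cv2.resize(a,None,fx=2.2,fy=2.2,interpolation=cv2.INTER_CUBIC))
for o in outline_of('side','shaft')[:3]: print(o['p'],o['rect'])
E
```

```text
5.0 [ 0.51912919 -0.08640101  0.24742018] [ 0.22510842  0.37943863  0.15767682  1.75867603 -0.5109992   1.23379051
  0.59986314] [-0.72328008 -1.00394662 -2.30055296] [-0.8750617  -0.01044778  0.03774553] 0.33623226528769223
[[ 0.005  1.     0.   ]
 [ 0.898 -0.004  0.44 ]
 [ 0.44  -0.002 -0.898]]
0.74 [186.2, 173.8, 62.5, 48.1]
0.66 [230.3, 150.0, 61.7, 22.6]
```

View pics/v3c.png

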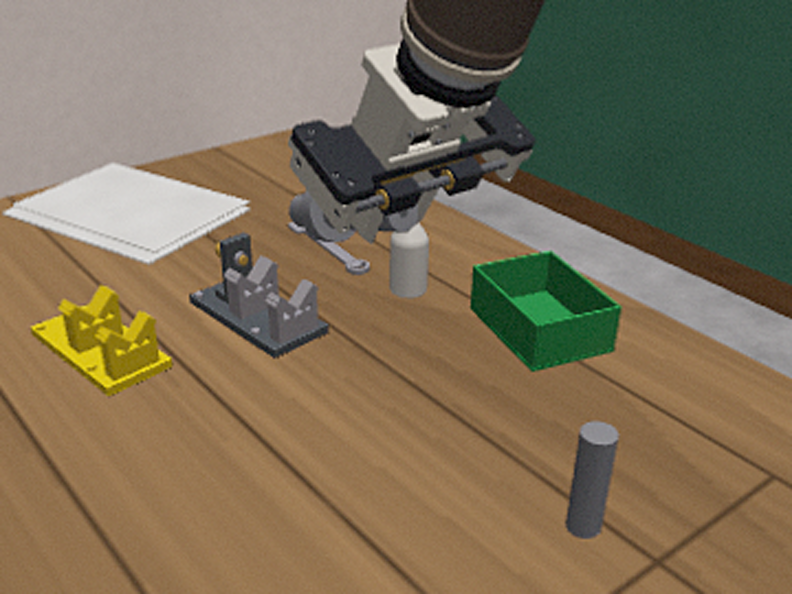

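Request:
move_arm --pt "0.9 2.5 0 5 0 0" --pt "0.9 2.5 -1 5 0 0" --pt "0.9 2.5 -1 5 0 0" --pt "0.9 2.5 -1 4 0 0" --pt "0.9 2.5 -1 0 0 3.5" --pt "0 2.4 -1 0 0 3.5" --pt "0 0 -2 0 0 0" --pt "0 0 0 0 0 0"

```text
clock: 5.9
position: [0.5622, 0.0664, 0.1769]
ee_rot: [-1.634, -1.851, -0.671]
force: [-1.0, -0.9, -2.5]
width: 0.337
```

```bash
cat > look.py <<'E'
from h import *
import sys
n=sys.argv[1]
s=monitor.observe()
R=cv2.Rodrigues(s['ee_rot'])[0];p=s['position']
print(s['clock'],p,s['force'],s['ft_torque'],s['width'],s['joints']);print(R.round(3))
q=np.array([.5457,.2120,-np.radians(82.98)]);c,sn=np.cos(q[2]),np.sin(q[2])
d=p[:2]-q[:2];print('TCP in cradle',d@[c,sn]*1000,d@[-sn,c]*1000)
for cam in ['scene','side','wrist']:
    i=imaging.get_image(cam);save(i,n+cam+'.png')
    o=outline_of(cam,'shaft')
    print(cam,[(round(k['p'],2),k['rect']) for k in o[:3]])
    ax=R@[0,np.sqrt(0),1.]; 
    # shaft dir (foot) from rotated grasp
    f=np.array([R[0,0]*0,0,0])
    import pickle;pickle.dump((i,s,o),open(f'{n}{cam}.pkl','wb'))
E
python3 look.py a; python3 - <<'E'
import cv2,numpy as np
a=cv2.imread('pics/ascene.png')[110:290,260:440];b=cv2.imread('pics/aside.png')[110:290,160:340]
cv2.imwrite('pics/a.png',np.hstack([cv2.resize(k,(400,400),interpolation=cv2.INTER_CUBIC) for k in(a,b)]))
E
```

```text
5.9 [0.56224756 0.06640301 0.17686212] [-0.98322618 -0.9403864  -2.49289328] [-1.2275595  -0.14949888  0.03524104] 0.33746545159221175 [ 2.08611946e-01  6.06715901e-01 -1.66993173e-03  1.75517005e+00
 -7.86363439e-01  1.22323897e+00  7.82125840e-01]
[[-0.087  0.992 -0.091]
 [ 0.703  0.125  0.7  ]
 [ 0.706 -0.003 -0.709]]
TCP in cradle 146.5279062903666 -1.3707440566544902
scene [(0.77, [298.3, 164.3, 62.5, 25.6])]
side [(0.86, [207.9, 134.8, 17.2, 28.0])]
wrist [(0.79, [231.1, 40.6, 105.4, 306.5])]
```

View pics/a.png

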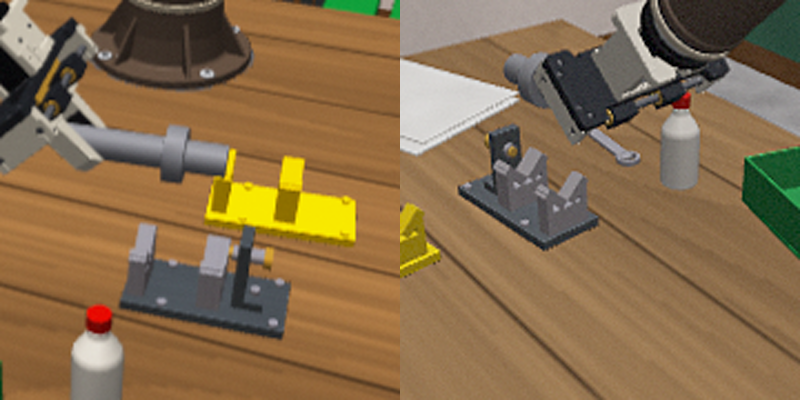

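Picture: the shaft is held roughly level above the cradle. In the scene camera its foot end is at about (361,181) and its collar at (339,179). Next I check the droop.

```bash
cat > droop.py <<'E'
from h import *
import pickle,sys
from scipy.optimize import least_squares
n=sys.argv[1]
Rg=cv2.Rodrigues(np.array([1.76,1.76,-.729]))[0]
def model(s,off,al,yaw=0):
    R=cv2.Rodrigues(np.array(s['ee_rot']))[0]
    d=R@Rg.T@[0,0,-1.]
    ax=R[:,1]*(1 if R[0,1]>0 else -1)
    d=cv2.Rodrigues(ax*al)[0]@d; return np.array(s['position']),d
def mask(i,p,d,s,off):
    sh=np.zeros((420,560),np.uint8)
    a=np.cross(d,[0,0,1.]);a/=np.linalg.norm(a);b=np.cross(d,a);t=np.linspace(0,2*np.pi,40)[:,None]
    F=p+d*off
    for r,z0,z1 in [(.016,0,.11),(.028,.04,.06)]:
        P=np.vstack([F-d*z+r*(np.cos(t)*a+np.sin(t)*b) for z in(z0,z1)])
        cv2.fillConvexPoly(sh,cv2.convexHull(np.round(proj(i,P,s)*8).astype(np.int32)),1,shift=3)
    return sh
i,s,o=pickle.load(open(n+'scene.pkl','rb'));m=o[0]['mask']
best=[]
for al in np.radians(np.arange(-12,12.1,1)):
  for off in np.arange(.131,.148,.002):
    p,d=model(s,off,al);k=mask(i,p,d,s,off)>0
    best.append(((k&m).sum()/(k|m).sum(),np.degrees(al),off,np.degrees(np.arcsin(d[2]))))
best.sort(reverse=True)
for b in best[:6]: print(np.round(b,3))
p,d=model(s,0,0);print('rigid d',d,'pitch',np.degrees(np.arcsin(d[2])),'yaw',np.degrees(np.arctan2(d[1],d[0])))
E
python3 droop.py a
```

```text
[0.774 1.    0.133 0.882]
[0.772 2.    0.133 1.882]
[0.77  1.    0.135 0.882]
[0.769 2.    0.135 1.882]
[ 0.764  0.     0.133 -0.118]
[0.762 1.    0.131 0.882]
rigid d [-0.12541568  0.99210215 -0.00205735] pitch -0.11787776189309838 yaw 97.20477663015659
```

Request:
move_arm --pt "0.1 0 -1.5 0 0 0" --pt "0 0 -2 0 0 0" --pt "0 0 -2 0 0 0" --pt "0 0 -1.5 0 0 0" --pt "0 0 -1 0 0 0" --pt "0 0 -0.7 0 0 0" --pt "0 0 -0.3 0 0 0" --pt "0 0 0 0 0 0"

```text
clock: 7.0
position: [0.5651, 0.065, 0.0886]
ee_rot: [-1.636, -1.849, -0.678]
force: [-0.3, -0.0, -0.9]
width: 0.337
```

```bash
python3 look.py b;python3 droop.py b; python3 - <<'E'
import cv2,numpy as np
a=cv2.imread('pics/bscene.png')[150:270,290:410];b=cv2.imread('pics/bwrist.png')
cv2.imwrite('pics/b.png',np.hstack([cv2.resize(a,(340,420),interpolation=cv2.INTER_CUBIC),b[:,60:520]]))
E
```

```text
7.0 [0.56507494 0.06498442 0.08861324] [-0.31836874 -0.04465905 -0.90744166] [-1.18371669 -0.15782958 -0.04653494] 0.33741352418755866 [ 0.22573951  0.73382443 -0.02263512  1.79059172 -0.82936087  1.10217911
  0.90434758]
[[-0.086  0.993 -0.086]
 [ 0.702  0.122  0.702]
 [ 0.707 -0.    -0.707]]
TCP in cradle 148.28140570962088 1.2620728833723296
scene [(0.71, [292.8, 198.1, 64.2, 23.4])]
side [(0.84, [211.8, 169.7, 26.7, 24.7])]
wrist [(0.73, [228.9, 36.7, 107.4, 311.4]), (0.55, [493.8, 168.5, 66.2, 107.1]), (0.21, [215.0, 64.7, 118.3, 183.6])]
[0.772 2.    0.135 2.007]
[0.77  2.    0.133 2.007]
[0.769 1.    0.135 1.007]
[0.767 1.    0.133 1.007]
[0.763 2.    0.131 2.007]
[0.756 1.    0.131 1.007]
rigid d [-1.21735181e-01  9.92562609e-01  1.13497947e-04] pitch 0.0065029533763903856 yaw 96.99225543304847
```

View pics/b.png

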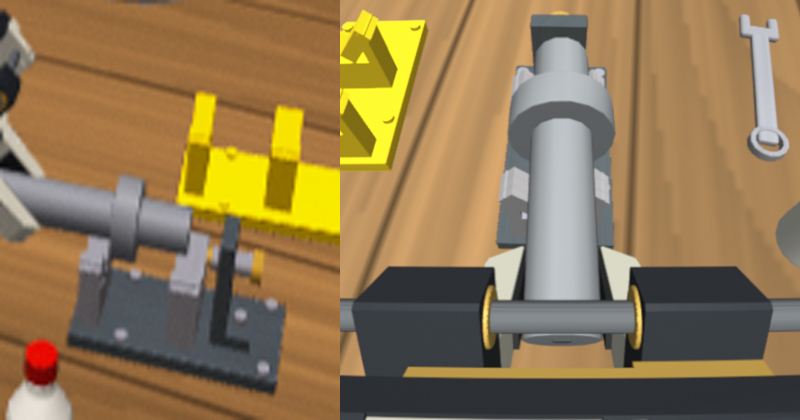

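The shaft is level and lined up over the grey cradle, with its collar above the gap. From the first pictures I can estimate where the plunger tip and the V-blocks are along the cradle axis.

```bash
python3 - <<'E'
from h import *
import pickle
D=pickle.load(open('d0.pkl','rb'));S,V=D['scene'],D['side']
q=np.array([.5457,.2120,-np.radians(82.98)]);c,sn=np.cos(q[2]),np.sin(q[2])
def cr(P): d=P[:,:2]-q[:2];return np.c_[d@[c,sn],d@[-sn,c]]*1000
print('tip side',cr(onz(V,np.array([[302,131]])/2.75+[100,130],.07)))
print('tip scene',cr(onz(S,np.array([[603,243]])/2.75+[145,135],.07)))
W=lambda P:np.array([[q[0]+c*x/1000-sn*y/1000,q[1]+sn*x/1000+c*y/1000,z/1000] for x,y,z in P])
# predicted block edges overlay
for n,i,b,e in (('S',S,(330,200,90,70),'o1'),('V',V,(180,155,75,75),'o2')):
    x0,y0,w,h=b;f=5;im=cv2.resize(i['color'][y0:y0+h,x0:x0+w,::-1],None,fx=f,fy=f,interpolation=cv2.INTER_CUBIC)
    for xs in(-4,20,75,93):
        P=(proj(i,W([(xs,-28,70),(xs,-24,70),(xs,0,46),(xs,24,70),(xs,28,70)]))-[x0,y0]+.5)*f
        cv2.polylines(im,[P.astype(np.int32)],False,(0,0,255) if xs in(20,75) else (255,0,0),1)
    P=(proj(i,W([(-15.5,-18,12),(-15.5,-18,94),(-15.5,18,94),(-15.5,18,12)]))-[x0,y0]+.5)*f
    cv2.polylines(im,[P.astype(np.int32)],False,(0,255,0),1)
    for xs in (-10,0): cv2.circle(im,tuple(((proj(i,W([(xs,0,70)]))[0]-[x0,y0]+.5)*f).astype(int)),3,(255,0,255),1)
    cv2.imwrite(f'pics/{e}.png',cv2.resize(im,(400,int(400*h/w))))
a,b=cv2.imread('pics/o1.png'),cv2.imread('pics/o2.png')
H=max(a.shape[0],b.shape[0]);pad=lambda k:cv2.copyMakeBorder(k,0,H-k.shape[0],0,0,0)
cv2.imwrite('pics/o.png',np.hstack([pad(a),pad(b)]))
E
```

```text
tip side [[-9.70980446  0.2161779 ]]
tip scene [[-7.66288112 -0.19836052]]
```

View pics/o.png

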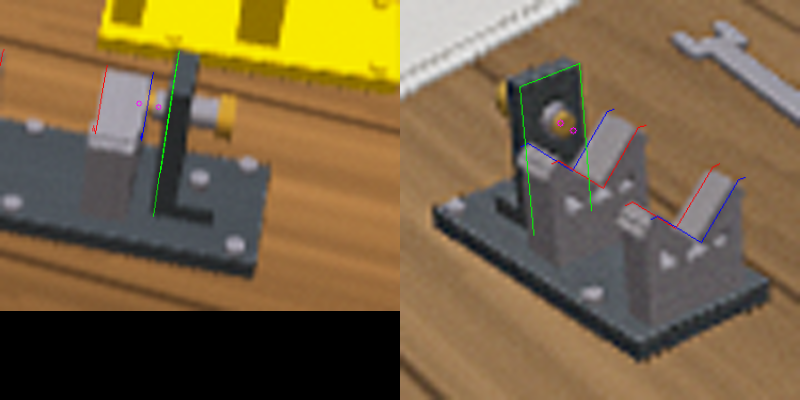

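The cradle fit overlays well, within 1–2 px, and the plunger tip is at about x = -9 mm. I'll move 7 mm towards the stop to centre the collar in the gap, then lower.

Request:
move_arm --pt "-0.1 0.4 -0.2 0 0 0" --pt "-0.1 0.3 -0.3 0 0 0" --pt "0 0 -0.3 0 0 0" --pt "0 0 -0.3 0 0 0" --pt "0 0 -0.2 0 0 0" --pt "0 0 0 0 0 0" --pt "0 0 0 0 0 0"

```text
clock: 8.0
position: [0.5631, 0.0719, 0.0756]
ee_rot: [-1.636, -1.849, -0.678]
force: [0.1, 0.3, -2.1]
width: 0.341
```

Request:
move_arm --pt "0 0 -0.1 0 0 0" --pt "0 0 0 0 0 0"

```text
clock: 8.2
position: [0.5631, 0.0719, 0.0747]
ee_rot: [-1.636, -1.849, -0.678]
force: [0.3, -0.3, -1.8]
width: 0.335
```

Request:
move_arm --pt "0 0 -0.1 0 0 0" --pt "0 0 0 0 0 0"

```text
clock: 8.4
position: [0.563, 0.072, 0.0737]
ee_rot: [-1.636, -1.849, -0.678]
force: [0.2, -0.5, -1.2]
width: 0.334
```

Request:
move_arm --pt "0 0 -0.1 0 0 0" --pt "0 0 0 0 0 0"

```text
clock: 8.6
position: [0.563, 0.072, 0.0726]
ee_rot: [-1.636, -1.849, -0.677]
force: [-1.2, -0.5, -1.9]
width: 0.341
```

Request:
move_arm --pt "0 0 -0.1 0 0 0" --pt "0 0 0 0 0 0"

```text
clock: 8.8
position: [0.5629, 0.0721, 0.0717]
ee_rot: [-1.636, -1.849, -0.678]
force: [-0.4, 0.1, -1.6]
width: 0.337
```

Request:
move_arm --pt "0 0 -0.05 0 0 0" --pt "0 0 0 0 0 0"

```text
clock: 9.0
position: [0.5629, 0.072, 0.0714]
ee_rot: [-1.636, -1.849, -0.678]
force: [-1.3, -1.5, 0.4]
width: 0.336
```

Request:
move_arm --pt "0 0 -0.05 0 0 0" --pt "0 0 0 0 0 0"

```text
clock: 9.2
position: [0.5629, 0.072, 0.071]
ee_rot: [-1.636, -1.849, -0.678]
force: [-1.8, -1.8, 2.7]
width: 0.337
```

Request:
move_arm --pt "0 0 -0.05 0 0 0" --pt "0 0 0 0 0 0"

```text
clock: 9.4
position: [0.563, 0.072, 0.0706]
ee_rot: [-1.636, -1.849, -0.678]
force: [-3.0, -3.1, 4.6]
width: 0.336
```

```bash
python3 - <<'E'
from h import *
s=monitor.observe();print(s['position'],s['force'],s['ft_torque'])
E
```

```text
[0.5629606  0.07195316 0.07060317] [-2.95812449 -3.11756727  4.64636205] [-0.20322651  0.33287127  0.54941764]
```

Request:
move_arm --pt "-0.05 0 0 0 0 0.4" --pt "0 0 0 0 0 0" --pt "0 0 0 0 0 0"

```text
clock: 9.7
position: [0.5624, 0.0721, 0.0702]
ee_rot: [-1.629, -1.854, -0.674]
force: [-1.9, -1.1, 1.6]
width: 0.34
```

```bash
python3 - <<'E'
from h import *
s=monitor.observe();print(s['position'],s['force'],s['ft_torque'])
E
```

```text
[0.56240333 0.07207933 0.07020037] [-1.92910883 -1.06018714  1.62298213] [-0.49857956  0.18752432  0.42465931]
```

Request:
move_arm --pt "0 0 0 0 0 0" --pt "0 0 0 0 0 0" --pt "0 0 0 0 0 0" --force 8

```text
clock: 10.0
position: [0.5624, 0.072, 0.0701]
ee_rot: [-1.629, -1.854, -0.674]
force: [-0.3, 0.4, 0.4]
width: 0.348
```

```bash
python3 - <<'E'
from h import *
s=monitor.observe();print(s['position'],s['force'],s['ft_torque'])
E
```

```text
[0.56240476 0.07203402 0.07005552] [-0.25434738  0.37568259  0.40436387] [-0.84086277  0.0922972   0.19857532]
```

Request:
move_arm --pt "0 0 -0.05 0 0 0" --pt "0 0 -0.05 0 0 0" --pt "0 0 0 0 0 0"

```text
clock: 10.3
position: [0.5625, 0.0719, 0.0693]
ee_rot: [-1.629, -1.854, -0.675]
force: [-1.7, -1.0, 1.7]
width: 0.348
```

```bash
python3 - <<'E'
from h import *
s=monitor.observe();print(s['position'],s['force'],s['ft_torque'])
E
```

```text
[0.56245407 0.07192913 0.06925022] [-1.70624676 -1.02417458  1.72221669] [-0.59890929  0.20855256  0.33638174]
```

Request:
move_arm --pt "0 0 0 0 0 0" --pt "0 0 0 0 0 0" --pt "0 0 0 0 0 0" --grip 0.42

```text
clock: 10.6
position: [0.5628, 0.072, 0.0693]
ee_rot: [-1.629, -1.854, -0.675]
force: [-0.5, 0.5, -0.0]
width: 0.42
```

```bash
python3 look.py c; python3 - <<'E'
import cv2,numpy as np
a=cv2.imread('pics/cscene.png')[160:270,290:400];b=cv2.imread('pics/cside.png')[120:240,160:280]
cv2.imwrite('pics/c.png',np.hstack([cv2.resize(k,(400,400),interpolation=cv2.INTER_CUBIC) for k in(a,b)]))
E
```

```text
10.6 [0.56284589 0.07195456 0.06926894] [-0.52901535  0.54913881 -0.02504523] [-0.80411535 -0.12883375  0.02163268] 0.4203895186687766 [ 0.22111681  0.76043256 -0.03239441  1.80193655 -0.84101028  1.06992231
  0.93016746]
[[-0.091  0.992 -0.09 ]
 [ 0.701  0.128  0.701]
 [ 0.707  0.    -0.707]]
TCP in cradle 141.09109156713257 -0.09840960139344268
scene []
side [(0.52, [209.6, 178.2, 23.3, 18.7])]
wrist [(0.9, [226.1, 35.8, 108.6, 312.7])]
```

View pics/c.png

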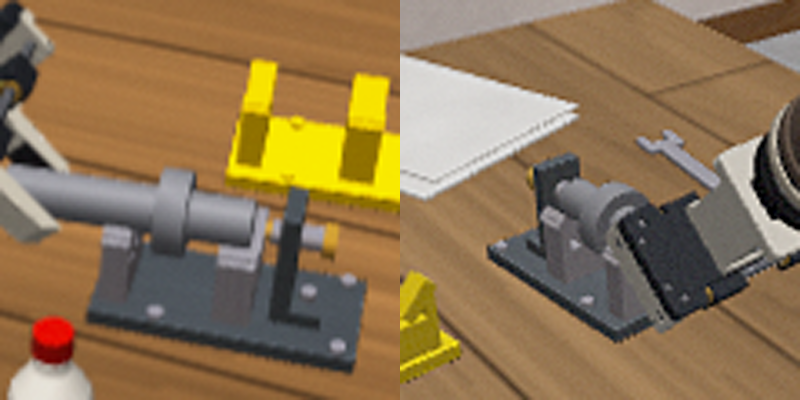

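The shaft now lies in both Vs with its collar in the gap, and there is a gap to the brass plunger at about (270,235) in the picture. I'll regrip and push along the Vs in small steps.

Request:
move_arm --pt "0 0 0 0 0 0" --pt "0 0 0 0 0 0" --pt "0 0 0 0 0 0" --pt "0 0 0 0 0 0" --grip 0.2 --force 45

```text
clock: 11.3
position: [0.5618, 0.0719, 0.0691]
ee_rot: [-1.628, -1.854, -0.674]
force: [-4.6, -3.0, 1.9]
width: 0.338
```

Request:
move_arm --pt "0 0.1 0 0 0 0" --pt "-0.02 0.2 0 0 0 0" --pt "-0.02 0.2 0 0 0 0" --pt "-0.03 0.2 0 0 0 0" --pt "0 0 0 0 0 0"

```text
clock: 11.8
position: [0.561, 0.0785, 0.0693]
ee_rot: [-1.629, -1.854, -0.673]
force: [-5.0, -3.7, 3.7]
width: 0.335
```

```bash
cat > f.py <<'E'
from h import *
s=monitor.observe();p=s['position'];d=p[:2]-[.5457,.2120];c,sn=np.cos(-1.44828),np.sin(-1.44828)
F=s['force'];print(s['clock'],'xc %.2f yc %.2f'%(d@[c,sn]*1000,d@[-sn,c]*1000),'Fpush %.2f'%(F[:2]@[c,sn]),'Flat %.2f'%(F[:2]@[-sn,c]),'Fz %.2f'%F[2],s['ft_torque'].round(2))
E
python3 f.py
```

```text
11.8 xc 134.35 yc -1.10 Fpush 3.01 Flat -5.45 Fz 3.69 [-0.73  0.83  1.19]
```

Request:
move_arm --pt "-0.05 0 0.02 0 0 0" --pt "-0.05 0 0.02 0 0 0" --pt "0 0 0 0 0 0"

```text
clock: 12.1
position: [0.5608, 0.0786, 0.0696]
ee_rot: [-1.63, -1.854, -0.674]
force: [-3.6, -3.6, 1.4]
width: 0.34
```

```bash
python3 f.py
```

```text
12.1 xc 134.23 yc -1.27 Fpush 3.11 Flat -4.05 Fz 1.44 [-1.06  0.42  0.66]
```

Request:
move_arm --pt "-0.05 0 0 0 0 0" --pt "-0.05 0 0 0 0 0" --pt "-0.05 0 0 0 0 0" --pt "0 0 0 0 0 0"

```text
clock: 12.5
position: [0.5599, 0.0791, 0.0696]
ee_rot: [-1.63, -1.854, -0.676]
force: [2.3, -0.1, -1.3]
width: 0.337
```

```bash
python3 f.py
```

```text
12.5 xc 133.64 yc -2.13 Fpush 0.43 Flat 2.29 Fz -1.31 [-1.08 -0.36 -0.41]
```

Request:
move_arm --pt "0.04 0.1 0 0 0 0" --pt "0 0.1 0 0 0 0" --pt "0 0.1 0 0 0 0" --pt "0 0 0 0 0 0"

```text
clock: 12.9
position: [0.5598, 0.0818, 0.0696]
ee_rot: [-1.629, -1.854, -0.675]
force: [0.2, -3.3, -0.7]
width: 0.337
```

```bash
python3 f.py
```

```text
12.9 xc 130.97 yc -1.91 Fpush 3.29 Flat -0.20 Fz -0.68 [-1.28 -0.16 -0.17]
```

Request:
move_arm --pt "-0.01 0.1 0 0 0 0" --pt "-0.01 0.1 0 0 0 0" --pt "0 0 0 0 0 0"

```text
clock: 13.2
position: [0.5596, 0.0827, 0.0694]
ee_rot: [-1.631, -1.854, -0.674]
force: [-0.0, -6.8, 1.0]
width: 0.342
```

```bash
python3 f.py
```

```text
13.2 xc 129.99 yc -1.95 Fpush 6.71 Flat -0.84 Fz 0.95 [-1.68 -0.1   0.02]
```

Request:
move_arm --pt "-0.01 0.1 0 0 0 0" --pt "0 0 0 0 0 0"

```text
clock: 13.4
position: [0.5596, 0.0829, 0.0693]
ee_rot: [-1.632, -1.855, -0.674]
force: [-1.5, -10.0, 2.1]
width: 0.338
```

```bash
python3 f.py
```

```text
13.4 xc 129.80 yc -1.97 Fpush 9.78 Flat -2.72 Fz 2.05 [-1.92  0.1   0.31]
```

Request:
move_arm --pt "-0.03 0.06 0 0 0 0" --pt "0 0 0 0 0 0" --pt "0 0 0 0 0 0"

```text
clock: 13.7
position: [0.5595, 0.083, 0.0693]
ee_rot: [-1.633, -1.855, -0.674]
force: [-0.8, -11.3, 3.4]
width: 0.341
```

```bash
python3 f.py; python3 f.py
```

```text
13.7 xc 129.71 yc -2.03 Fpush 11.07 Flat -2.18 Fz 3.39 [-2.06  0.08  0.26]
13.7 xc 129.71 yc -2.03 Fpush 11.07 Flat -2.18 Fz 3.39 [-2.06  0.08  0.26]
```

Request:
move_arm --pt "0.01 -0.1 0 0 0 0" --pt "0.01 -0.08 0.02 0 0 0" --pt "0 0 0 0 0 0"

```text
clock: 14.0
position: [0.5596, 0.0827, 0.0696]
ee_rot: [-1.631, -1.854, -0.674]
force: [0.8, -6.2, 0.4]
width: 0.345
```

Request:
move_arm --pt "0 0 0 0 0 0" --pt "0 0 0 0 0 0" --pt "0 0 0 0 0 0" --force 10

```text
clock: 14.3
position: [0.5592, 0.083, 0.0696]
ee_rot: [-1.63, -1.854, -0.674]
force: [0.3, -6.7, -0.2]
width: 0.343
```

Request:
move_arm --pt "0 0 0 0 0 0" --pt "0 0 0 0 0 0" --pt "0 0 0 0 0 0" --pt "0 0 0 0 0 0" --grip 0.5

```text
clock: 14.7
position: [0.5592, 0.0843, 0.07]
ee_rot: [-1.628, -1.854, -0.675]
force: [-0.2, -0.0, 0.3]
width: 0.5
```

```bash
python3 f.py; python3 look.py d; python3 - <<'E'
import cv2,numpy as np
a=cv2.imread('pics/dscene.png')[160:270,290:400];b=cv2.imread('pics/dside.png')[120:240,160:280]
cv2.imwrite('pics/d.png',np.hstack([cv2.resize(k,(400,400),interpolation=cv2.INTER_CUBIC) for k in(a,b)]))
E
```

```text
14.7 xc 128.36 yc -2.23 Fpush -0.00 Flat -0.23 Fz 0.34 [-0.81 -0.12 -0.  ]
14.7 [0.55917763 0.08432827 0.06996805] [-0.22630502 -0.02531228  0.33617522] [-0.80540775 -0.12206378 -0.00299216] 0.499789757465628 [ 0.20838928  0.7533452  -0.04071294  1.81857267 -0.85215794  1.053496
  0.92742484]
[[-0.091  0.992 -0.092]
 [ 0.701  0.129  0.702]
 [ 0.708 -0.    -0.707]]
TCP in cradle 128.36182773537058 -2.226911898914037
scene [(0.96, [298.5, 205.2, 64.3, 23.1])]
side [(0.82, [206.1, 174.2, 23.3, 23.7])]
wrist [(0.86, [227.9, 35.9, 107.9, 317.7])]
```

View pics/d.png

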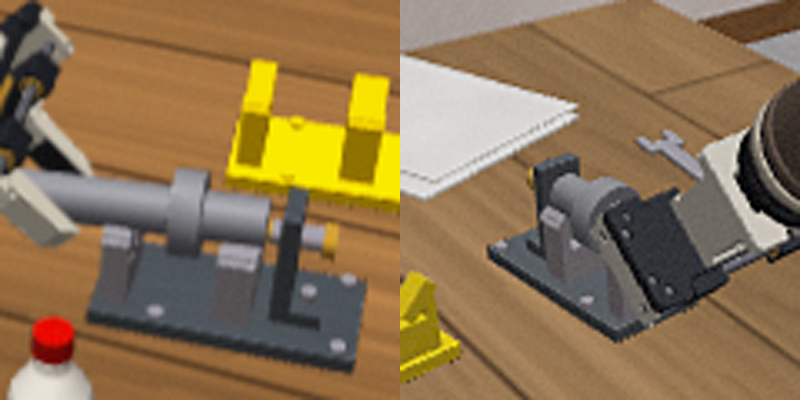

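The picture shows the shaft down in both Vs with its foot on the brass plunger at about (273,230) and its collar in the gap. Backing off along the tool axis.

Request:
move_arm --pt "0 0 0 0 0 0" --pt "0.05 -0.4 0.4 0 0 0" --pt "0.1 -0.7 0.7 0 0 0" --pt "0.1 -1.0 1.0 0 0 0" --pt "0.2 -1.5 1.5 0 0 0" --pt "0.3 -2.5 2.5 0 0 0" --pt "0.3 -2.5 2.5 0 0 0" --pt "0 0 0 0 0 0" --grip 0.65

```text
clock: 15.8
position: [0.5722, -0.0081, 0.1591]
ee_rot: [-1.638, -1.857, -0.679]
force: [0.4, -0.3, -0.4]
width: 0.648
```

Request:
move_arm --pt "0 -2.5 2.5 0 0 0" --pt "0 -2.5 2.5 0 0 0" --pt "0 0 0 0 0 0"

```text
clock: 16.1
position: [0.5711, -0.0573, 0.2086]
ee_rot: [-1.637, -1.856, -0.677]
force: [0.8, -1.2, 0.3]
width: 0.648
```

```bash
python3 look.py e; python3 - <<'E'
from h import *
import pickle
a=cv2.imread('pics/escene.png')[170:270,300:400];b=cv2.imread('pics/eside.png')[130:230,170:270]
cv2.imwrite('pics/e.png',np.hstack([cv2.resize(k,(400,400),interpolation=cv2.INTER_CUBIC) for k in(a,b)]))
# fit lying shaft pose in cradle frame from both masks
q=np.array([.5457,.2120]);c,sn=np.cos(-1.44828),np.sin(-1.44828)
X=np.array([c,sn,0]);Y=np.array([-sn,c,0]);t=np.linspace(0,2*np.pi,40)[:,None]
def iou(f,y,z,pit):
    r=0
    for n in('scene','side'):
        i,s,o=pickle.load(open(f'e{n}.pkl','rb'))
        if not o: continue
        m=o[0]['mask'];k=np.zeros((420,560),np.uint8)
        d=X*np.cos(pit)+np.array([0,0,np.sin(pit)]);Z=np.cross(d,Y)
        F=np.r_[q,0]+X*f+Y*y+np.array([0,0,z])
        for R,a0,a1 in [(.016,0,.16),(.028,.04,.06)]:
            P=np.vstack([F+d*a+R*(np.cos(t)*Y+np.sin(t)*Z) for a in(a0,a1)])
            cv2.fillConvexPoly(k,cv2.convexHull(np.round(proj(i,P)*8).astype(np.int32)),1,shift=3)
        k=k>0;r+=(k&m).sum()/(k|m).sum()
    return r
B=sorted(((iou(f/1e3,y/1e3,z/1e3,np.radians(p)),f,y,z,p) for f in range(-18,4,2) for y in(-4,-2,0,2) for z in(66,68,70,72,74,76) for p in(-2,0,2)),reverse=True)
for b in B[:4]: print(np.round(b,3))
E
```

```text
16.1 [ 0.57108681 -0.05729192  0.20863293] [ 0.82554801 -1.21661542  0.25647881] [-0.84801659 -0.18567264 -0.03233955] 0.6484074707264222 [ 0.34780696  0.63776914  0.06231682  1.59429997 -0.69997631  1.42353497
  0.82538577]
[[-0.091  0.992 -0.084]
 [ 0.705  0.124  0.698]
 [ 0.703  0.004 -0.711]]
TCP in cradle 270.37585779848007 -7.715227038496992
scene [(0.86, [297.4, 204.7, 66.2, 24.0])]
side [(0.89, [205.3, 172.5, 52.6, 38.3])]
wrist [(0.68, [265.4, 63.8, 52.0, 151.3]), (0.44, [416.4, 37.2, 26.2, 99.9])]
[ 1.787 -6.    -2.    76.    -2.   ]
[ 1.786 -6.    -4.    74.    -2.   ]
[ 1.776 -4.    -4.    74.    -2.   ]
[ 1.775 -4.    -2.    76.    -2.   ]
```

View pics/e.png

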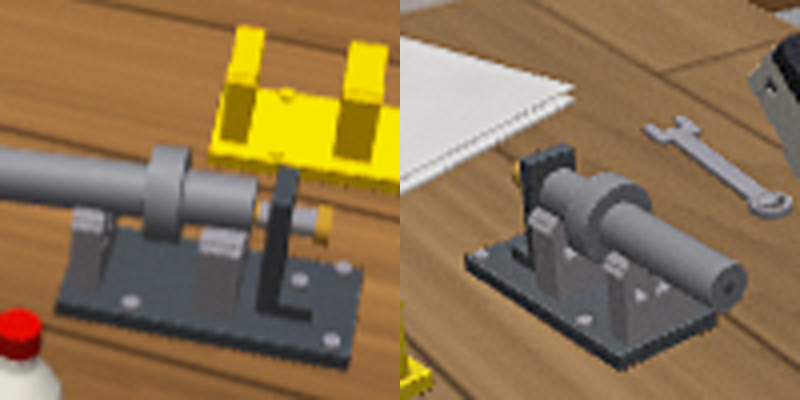

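```bash
python3 - <<'E'
from h import *
import pickle
q=np.array([.5457,.2120]);c,sn=np.cos(-1.44828),np.sin(-1.44828)
X=np.array([c,sn,0]);Y=np.array([-sn,c,0]);t=np.linspace(0,2*np.pi,60)[:,None]
for n in('scene','side'):
    i,s,o=pickle.load(open(f'e{n}.pkl','rb'));m=o[0]['mask']
    for f,z0 in((-.008,.07),(-.008,.074)):
        k=np.zeros((420*4,560*4),np.uint8);F=np.r_[q,0]+X*f-Y*.002+np.array([0,0,z0])
        for R,a0,a1 in [(.016,0,.16),(.028,.04,.06)]:
            P=np.vstack([F+X*a+R*(np.cos(t)*Y+np.sin(t)*np.array([0,0,1.])) for a in(a0,a1)])
            cv2.fillConvexPoly(k,cv2.convexHull(np.round((proj(i,P)+.5)*4).astype(np.int32)),1)
        cols=np.where(m.any(0))[0][2:-2:5]
        print(n,z0,[(int(u),round(float(m[:,u].argmax()-k[:,u*4+2].argmax()/4),1)) for u in cols if k[:,u*4+2].any()])
E
```

```text
scene 0.07 [(296, -1.0), (301, -0.2), (306, 0.0), (311, 0.0), (316, -0.8), (321, -1.5), (326, -1.2), (331, -1.0), (336, -2.8), (341, -1.2), (346, -1.0), (351, -1.2), (356, -2.0), (361, -2.8)]
scene 0.074 [(296, 0.5), (301, 1.2), (306, 1.5), (311, 1.5), (316, 0.8), (321, 0.0), (326, 0.2), (331, 0.5), (336, -1.2), (341, 0.2), (346, 0.5), (351, 0.2), (356, -0.5), (361, -1.2)]
side 0.07 [(207, 0.8), (212, -1.0), (217, -0.8), (222, -0.2), (227, -0.2), (232, 3.8), (237, 0.0), (242, 0.2), (247, -0.2), (252, 0.0)]
side 0.074 [(207, 2.2), (212, 0.5), (217, 0.8), (222, 1.0), (227, 1.0), (232, 5.0), (237, 1.5), (242, 1.8), (247, 1.2), (252, 1.5)]
```

Sliding along its axis should not change the shaft's top edge in the image. I'll compare the edge before it touched the plunger (freely settled in the Vs) with the edge now, to check the foot isn't lifted.

```bash
python3 - <<'E'
from h import *
import pickle
A={}
for k in 'ce':
    for n in('scene','side'): A[k,n]=pickle.load(open(f'{k}{n}.pkl','rb'))[0]['color'].astype(float)
def edge(im,u,lo,hi):
    g=im[:,u-1:u+2].mean(1);v=g[:,0]-g[:,2]   # wood: red>blue, shaft grey
    v=v[lo:hi];th=(v[:2].mean()+v[-2:].mean())/2
    j=np.where((v[:-1]>th)&(v[1:]<=th))[0]
    return round(float(lo+j[0]+(v[j[0]]-th)/(v[j[0]]-v[j[0]+1])),2) if len(j) else None
for u in [312,316,320,324,328,344,346,348,350,352,354,356]:
    b=205+(u-300)*.15
    print(u,[edge(A[k,'scene'],u,int(b)-8,int(b)+7) for k in 'ce'])
E
```

```text
312 [207.37, 207.61]
316 [207.94, 207.97]
320 [208.49, 208.51]
324 [209.06, 208.89]
328 [209.49, 209.31]
344 [211.1, 206.09]
346 [212.04, 206.46]
348 [212.36, 211.57]
350 [212.61, 212.09]
352 [212.5, 211.85]
354 [210.69, 210.69]
356 [211.68, 211.5]
```

The edge slope has changed by about 1.5°, so the foot end sits about 2 mm high, held up by friction on the plunger. To mend it, I'll press gently straight down on the top of the collar with the closed fingertips.

Request:
move_arm --pt "-0.3 3 0.5 -7.4 -0.9 0" --pt "-0.3 3 0 -7.4 -0.9 0" --pt "-0.4 3 0 -7.4 -0.9 0" --pt "-0.4 3 0 -7.4 -0.9 0" --pt "-0.4 3 0 -7.4 -0.9 0" --pt "-0.4 3 0 -7.4 -0.9 0" --pt "0 3 0 0 0 0" --pt "0 1.8 0 0 0 0" --grip 0 --force 20

```text
clock: 17.2
position: [0.5457, 0.1815, 0.2103]
ee_rot: [-2.059, -2.359, 0.001]
force: [-0.1, -1.0, -0.0]
width: 0.024
```

Request:
move_arm --pt "0 0 0 0 0 0" --pt "0 0 0 0 0 0" --pt "0 0 0 0 0 0" --pt "0 0 0 0 0 0"

```text
clock: 17.6
position: [0.548, 0.1736, 0.2107]
ee_rot: [-2.074, -2.349, 0.001]
force: [0.0, -0.8, 0.6]
width: 0.002
```

```bash
python3 f.py; python3 - <<'E'
from h import *
s=monitor.observe();print(s['position'],cv2.Rodrigues(s['ee_rot'])[0].round(3),s['width'])
E
```

```text
17.6 xc 38.41 yc -2.38 Fpush 0.82 Flat -0.07 Fz 0.58 [-0.02 -0.01 -0.  ]
[0.54803027 0.17358535 0.21071693] [[-0.124  0.992 -0.007]
 [ 0.992  0.124  0.005]
 [ 0.006 -0.006 -1.   ]] 0.0015154294371863483
```

Request:
move_arm --pt "0 -0.2 -2 0 0 0" --pt "0 0 -2.5 0 0 0" --pt "0 0 -2 0 0 0" --pt "0 0 -1.2 0 0 0" --pt "0 0 -0.6 0 0 0" --pt "0 0 -0.3 0 0 0" --pt "0 0 0 0 0 0"

```text
clock: 18.3
position: [0.5482, 0.1733, 0.1251]
ee_rot: [-2.071, -2.351, -0.0]
force: [-0.4, -0.4, -0.0]
width: 0.005
```

Request:
move_arm --pt "0 0 -0.15 0 0 0" --pt "0 0 -0.15 0 0 0" --pt "0 0 0 0 0 0"

```text
clock: 18.6
position: [0.5479, 0.1735, 0.122]
ee_rot: [-2.071, -2.351, -0.0]
force: [0.3, -0.3, 0.1]
width: 0.006
```

Request:
move_arm --pt "0 0 -0.1 0 0 0" --pt "0 0 -0.1 0 0 0" --pt "0 0 0 0 0 0"

```text
clock: 18.9
position: [0.5478, 0.1734, 0.1197]
ee_rot: [-2.071, -2.351, 0.001]
force: [0.3, -0.7, -0.3]
width: 0.005
```

Request:
move_arm --pt "0 0 -0.1 0 0 0" --pt "0 0 0 0 0 0"

```text
clock: 19.1
position: [0.5481, 0.1735, 0.119]
ee_rot: [-2.071, -2.351, -0.001]
force: [-0.2, 0.4, 1.4]
width: 0.008
```

Request:
move_arm --pt "0 0 -0.1 0 0 0" --pt "0 0 0 0 0 0"

```text
clock: 19.3
position: [0.5487, 0.1738, 0.1184]
ee_rot: [-2.071, -2.352, -0.003]
force: [1.0, 1.3, 4.4]
width: 0.003
```

Request:
move_arm --pt "0 0 -0.1 0 0 0" --pt "0 0 0 0 0 0"

```text
clock: 19.5
position: [0.5492, 0.1741, 0.1179]
ee_rot: [-2.071, -2.352, -0.004]
force: [0.7, 0.6, 7.5]
width: 0.008
```

```bash
cat > edge.py <<'E'
from h import *
import pickle,sys
i=imaging.get_image('scene');k=sys.argv[1];save(i,k+'scene.png');pickle.dump((i,0,0),open(k+'scene.pkl','wb'))
def edge(im,u,lo,hi):
    g=im[:,u-1:u+2].mean(1);v=g[:,0]-g[:,2];v=v[lo:hi];th=(v[:2].mean()+v[-2:].mean())/2
    j=np.where((v[:-1]>th)&(v[1:]<=th))[0]
    return round(float(lo+j[0]+(v[j[0]]-th)/(v[j[0]]-v[j[0]+1])),2) if len(j) else None
for u in [304,308,312,316,320,324,328,348,350,352]:
    b=205+(u-300)*.15
    print(u,[edge(pickle.load(open(n+'scene.pkl','rb'))[0]['color'].astype(float),u,int(b)-8,int(b)+7) for n in ('c','e',k)])
E
python3 edge.py g
```

```text
304 [200.71, 206.71, 206.18]
308 [203.9, 207.11, 206.72]
312 [207.37, 207.61, 207.36]
316 [207.94, 207.97, 207.84]
320 [208.49, 208.51, 208.5]
324 [209.06, 208.89, 209.72]
328 [209.49, 209.31, 210.87]
348 [212.36, 211.57, 213.1]
350 [212.61, 212.09, 213.74]
352 [212.5, 211.85, 213.97]
```

The edge now matches the settled reference (207.36 against 207.37 at column 312, 208.50 against 208.49 at column 320). Lifting off gently.

Request:
move_arm --pt "0 0 0 0 0 0" --pt "0 0 0.15 0 0 0" --pt "0 0 0.2 0 0 0" --pt "0 0 0.3 0 0 0" --pt "0 0 1 0 0 0" --pt "0 0 3 0 0 0" --pt "0 0 4 0 0 0" --pt "0 -4 4 0 0 0"

```text
clock: 20.35
position: [0.5474, 0.1429, 0.2407]
ee_rot: [-2.061, -2.357, -0.003]
force: [0.8, -0.7, 0.1]
width: 0.006
```

Request:
move_arm --pt "0 -4 2 0 0 0" --pt "0 -4 0 0 0 0" --pt "0 -4 0 0 0 0" --pt "0 0 0 0 0 0"

```text
clock: 20.75
position: [0.5476, 0.0109, 0.2599]
ee_rot: [-2.083, -2.344, 0.002]
force: [0.2, -0.1, 0.1]
width: 0.002
```

```bash
python3 edge.py k; python3 - <<'E'
from h import *
i=imaging.get_image('side');save(i,'kside.png')
a=cv2.imread('pics/kscene.png')[180:260,310:390];b=cv2.imread('pics/kside.png')[140:230,175:265]
cv2.imwrite('pics/k.png',np.hstack([cv2.resize(k,(400,400),interpolation=cv2.INTER_CUBIC) for k in(a,b)]))
E
```

```text
304 [200.71, 206.71, 206.11]
308 [203.9, 207.11, 206.64]
312 [207.37, 207.61, 207.37]
316 [207.94, 207.97, 207.84]
320 [208.49, 208.51, 208.51]
324 [209.06, 208.89, 208.9]
328 [209.49, 209.31, 209.52]
348 [212.36, 211.57, 212.12]
350 [212.61, 212.09, 212.71]
352 [212.5, 211.85, 212.49]
```

View pics/k.png

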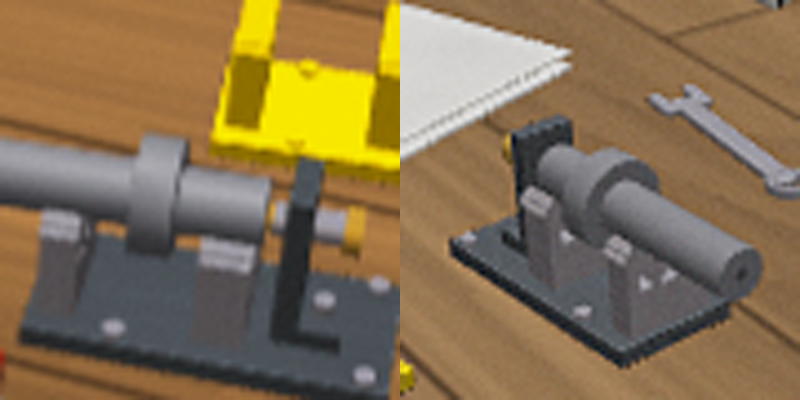

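The foot is back down: the edge matches the settled reference everywhere, and the foot is next to the brass plunger. The earlier push happened with the foot slightly raised, so I'll repeat the 9–15 N push squarely on the far end face. There is plenty of time for it.

Request:
move_arm --pt "1.0 0.5 -3 0 0 0" --pt "1.0 0.2 -4 0 0 0" --pt "0 0 -4 0 0 0" --pt "0 0 -3.5 0 0 0" --pt "0 0 -2.5 0 0 0" --pt "0 0 -1.5 0 0 0" --pt "0 0 0 0 0 0"

```text
clock: 21.55
position: [0.5663, 0.0268, 0.0716]
ee_rot: [-2.066, -2.351, 0.005]
force: [-0.5, -0.8, -0.3]
width: 0.005
```

```bash
python3 f.py; python3 - <<'E'
from h import *
s=monitor.observe();print(s['position'],cv2.Rodrigues(s['ee_rot'])[0].round(3))
E
```

```text
21.55 xc 186.33 yc -2.20 Fpush 0.75 Flat -0.65 Fz -0.28 [ 0.02  0.05 -0.01]
[0.56629225 0.02679854 0.07157982] [[-0.129  0.992 -0.011]
 [ 0.992  0.129  0.006]
 [ 0.007 -0.01  -1.   ]]
```

Request:
move_arm --pt "-0.05 0.5 0.1 0 0 0" --pt "-0.05 0.5 0 0 0 0" --pt "-0.04 0.3 0 0 0 0" --pt "-0.02 0.2 0 0 0 0" --pt "0 0 0 0 0 0"

```text
clock: 22.05
position: [0.5664, 0.0406, 0.0752]
ee_rot: [-2.07, -2.352, -0.001]
force: [0.4, 0.1, 0.6]
width: 0.002
```

Request:
move_arm --pt "-0.02 0.2 0 0 0 0" --pt "-0.02 0.2 0 0 0 0" --pt "0 0 0 0 0 0"

```text
clock: 22.35
position: [0.5658, 0.0443, 0.0747]
ee_rot: [-2.07, -2.351, 0.0]
force: [0.0, -0.1, 0.1]
width: 0.009
```

```bash
python3 f.py
```

```text
22.35 xc 168.87 yc -0.53 Fpush 0.06 Flat 0.03 Fz 0.10 [-0.03  0.02  0.04]
```

Correcting the lateral offset by 1.4 mm, then easing on.

Request:
move_arm --pt "-0.14 0.15 -0.1 0 0 0" --pt "-0.02 0.15 -0.1 0 0 0" --pt "-0.02 0.1 0 0 0 0" --pt "0 0 0 0 0 0"

```text
clock: 22.75
position: [0.5639, 0.0481, 0.0726]
ee_rot: [-2.07, -2.351, 0.001]
force: [-0.1, 0.1, -0.1]
width: 0.004
```

Request:
move_arm --pt "-0.02 0.1 0 0 0 0" --pt "-0.02 0.1 0 0 0 0" --pt "0 0 0 0 0 0"

```text
clock: 23.05
position: [0.5638, 0.0496, 0.0727]
ee_rot: [-2.071, -2.351, 0.001]
force: [0.3, -2.8, -0.4]
width: 0.005
```

Request:
move_arm --pt "-0.01 0.1 0 0 0 0" --pt "-0.01 0.1 0 0 0 0" --pt "0 0 0 0 0 0"

```text
clock: 23.35
position: [0.5637, 0.0507, 0.0727]
ee_rot: [-2.073, -2.351, 0.001]
force: [0.3, -6.3, 0.2]
width: 0.01
```

```bash
python3 f.py
```

```text
23.35 xc 162.28 yc -1.88 Fpush 6.30 Flat -0.43 Fz 0.22 [-1.29 -0.22 -0.03]
```

Request:
move_arm --pt "-0.01 0.1 0 0 0 0" --pt "0 0 0 0 0 0"

```text
clock: 23.55
position: [0.5636, 0.0509, 0.0727]
ee_rot: [-2.074, -2.35, 0.002]
force: [1.8, -7.7, 0.4]
width: 0.004
```

```bash
python3 f.py
```

```text
23.55 xc 162.08 yc -1.91 Fpush 7.82 Flat 0.82 Fz 0.43 [-1.78 -0.24 -0.04]
```

Request:
move_arm --pt "-0.01 0.08 0 0 0 0" --pt "0 0 0 0 0 0"

```text
clock: 23.75
position: [0.5636, 0.0511, 0.0727]
ee_rot: [-2.075, -2.35, 0.003]
force: [1.4, -10.1, 0.2]
width: 0.007
```

```bash
python3 f.py
```

```text
23.75 xc 161.92 yc -1.89 Fpush 10.20 Flat 0.19 Fz 0.19 [-2.14 -0.36 -0.09]
```

Request:
move_arm --pt "0 0.06 0 0 0 0" --pt "0 0 0 0 0 0" --pt "0 0 0 0 0 0"

```text
clock: 24.05
position: [0.5636, 0.0511, 0.0728]
ee_rot: [-2.076, -2.35, 0.003]
force: [1.9, -11.1, -0.4]
width: 0.002
```

```bash
python3 f.py;python3 edge.py m
```

```text
24.05 xc 161.85 yc -1.88 Fpush 11.28 Flat 0.56 Fz -0.40 [-2.43 -0.33 -0.1 ]
304 [200.71, 206.71, 206.87]
308 [203.9, 207.11, 206.65]
312 [207.37, 207.61, 207.37]
316 [207.94, 207.97, 207.77]
320 [208.49, 208.51, 208.5]
324 [209.06, 208.89, 208.92]
328 [209.49, 209.31, 209.51]
348 [212.36, 211.57, 207.79]
350 [212.61, 212.09, 212.69]
352 [212.5, 211.85, 212.54]
```

The plunger is bottomed: 11 N, with almost no further movement, and the shaft stayed fully down. Backing off slowly, then a final check.

Request:
move_arm --pt "0 -0.1 0 0 0 0" --pt "0 -0.1 0 0 0 0" --pt "0 -0.2 0 0 0 0" --pt "0 -0.4 0 0 0 0" --pt "0.1 -1 0 0 0 0" --pt "0.2 -2 0 0 0 0" --pt "0 -3 2 0 0 0" --pt "0 -1 4 0 0 0"

```text
clock: 24.9
position: [0.5639, -0.0273, 0.1309]
ee_rot: [-2.072, -2.346, 0.008]
force: [1.4, 0.7, 0.1]
width: 0.006
```

Request:
move_arm --pt "0 0 4 0 0 0" --pt "0 0 3 0 0 0" --pt "0 0 0 0 0 0" --pt "0 0 0 0 0 0"

```text
clock: 25.3
position: [0.5664, -0.0237, 0.2031]
ee_rot: [-2.071, -2.352, -0.001]
force: [-1.2, -0.5, -0.9]
width: 0.004
```

```bash
python3 edge.py n; python3 - <<'E'
from h import *
i=imaging.get_image('side');save(i,'nside.png')
a=cv2.imread('pics/nscene.png')[180:260,310:390];b=cv2.imread('pics/nside.png')[140:230,175:265]
cv2.imwrite('pics/n.png',np.hstack([cv2.resize(k,(400,400),interpolation=cv2.INTER_CUBIC) for k in(a,b)]))
E
```

```text
304 [200.71, 206.71, 205.99]
308 [203.9, 207.11, 206.63]
312 [207.37, 207.61, 207.37]
316 [207.94, 207.97, 207.76]
320 [208.49, 208.51, 208.51]
324 [209.06, 208.89, 208.92]
328 [209.49, 209.31, 209.52]
348 [212.36, 211.57, 211.98]
350 [212.61, 212.09, 212.7]
352 [212.5, 211.85, 212.5]
```

View pics/n.png

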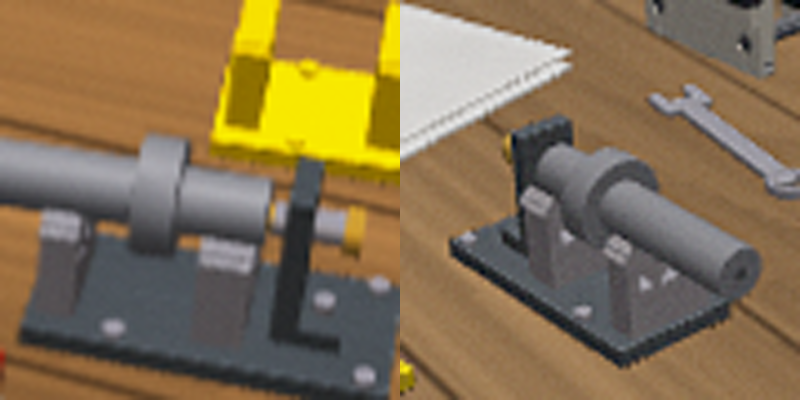

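The shaft lies fully down, with its foot on the brass plunger at (272,220) and its collar in the gap, and the robot is clear. Handing in.

```bash
python3 -c "
from cell import workorder;print(workorder.sign_off())"
```

```text
the job is handed in; nothing more can be done
None
```

The collared shaft lies on its side in the grey cradle's two Vs, with its collar in the gap and its foot against the plunger. I handed the job in at about 25 s, with the gripper well clear.

- **Push:** I regripped the shaft and pushed it along the Vs until the plunger went rigid at about 11 N.
- **Fault found and mended:** After I let go, the shaft's top edge in the image showed the foot about 2 mm high, held up by friction on the plunger. I pressed the collar down with about 7.5 N, then pushed again squarely on the far end face to about 11 N. The plunger was rigid again and the shaft stayed down.
- **Last checks:**
  - The top edge matches the freely settled reference to about 0.1 px at most columns, 0.2–0.4 px at a few.
  - The last picture shows the foot on the brass plunger. I judged that by eye rather than measuring it.
- **Disagreement:** A rough outline fit, made before the mend, put the foot about 6 mm high. I put part of that down to the blocks hiding the shaft's lower edge. Two image estimates of the plunger tip also sat 2–3 mm off where I felt it, within what the calibration allows.
- **Other things:** I steered clear of the bar, bin, oil bottle, wrench and yellow cradle, but did not measure their positions again at the end.

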